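# Scrape the dry clay off the trimming board into its scrap tray and shut the tray

### The arm

A 7-joint arm with a two-finger parallel gripper is mounted at the origin on a cart in front of the work surface, level with it; the furniture and walls round the work are solid. World frame = base frame: x ahead of the robot, y to its left, z up, the work surface at z = 0. Lengths are in m, angles in rad, forces in N, time in s.
With the tool pointing down it reaches from about 0.4 to 0.85 m from the base axis. Payload 10.4 kg.
Tool frame: the origin (TCP) lies at the very end of the fingers, on their centre line; the grasp point (between the pads) lies 19 mm behind it (manip.grip_point_offset is the distance from the TCP to the grasp point, in m); z points along the fingers, y is the line along which they close (so a half turn about z gives the same grasp; the last joint's range is limited). The gripper opens to 85 mm and grips with 20 to 120 N. Pads are 22 mm wide; open, the fingers measure 114 mm over their backs; the gripper's body (76 mm by 85 mm) begins 54 mm behind the grasp point. The pads swing forward as they close: fully open they stand 13 mm farther back than shut.
Start: joints at [1.093, 0.332, -0.065, 1.46, 0.022, 1.35, -0.088], TCP at [0.275, -0.561, 0.231] pointing down, gripper open.
Joint ranges: [-2.6, 2.6], [-0.5, 2.12], [-1.47, 1.34], [0.16, 2.42], [-1.27, 4.41], [0.06, 2.06], [-2.6, 2.6]. Speed limits (rad/s): [2.22, 2.22, 2.79, 2.79, 3.14, 3.14, 3.14].

### API

Orientations are given as a unit quaternion [x, y, z, w].
In Python, from workcell import manip gives the robot as it stands. The module is installed in compiled form; this text tells all that it offers.
- The arm moves only by the tool step_arm, never from a script. Its argument "moves" is a list of rows, each a list of 7 numbers: the closure, from 0 (fully open) to 1 (shut), then the shift along the world's x, y, z in mm, then the turn, a rotation vector about the world's x, y, z in rad. In form: [[grip, tx, ty, tz, ax, ay, az], ...]. A call has 1 to 10 rows; each row is the pose to reach, as a shift and turn from the pose commanded when the call began; what a row does not reach only later rows make up. A row lasts 1/10 s, in which the tool goes at most 50 mm and 8.59 degrees, less where a joint would pass 70% of its speed; a pose out of reach is approached as far as the arm can. A call with a gripper value outside its range is refused whole. The fingers move at their own pace and stop on an object; "grip_force" is the grip in N (left out, the last holds). Time passes only in rows, so rows that repeat a pose let the fingers close. It gives the time, the measured TCP pose, the force, the opening and the grip force at its end, in the units of the state.
- manip.get_obs(): the state, without advancing time (a new reading comes with each control period).
- manip.camera(name): name is "side" or "top" or "wrist"; returns a dict with "image" (420x560x3 uint8, blue, green, red), "K" (3x3 intrinsics, pixels), "rvec" (rotation vector, rad) and "tvec" (3), from world to camera coordinates, as OpenCV has them; the wrist camera has in their place "mount" (4x4, takes a point from camera to tool coordinates, whose origin is the TCP and whose axes are the flange's). Camera axes: x right, y down, z forward; pixel columns grow to the right and rows downward; lengths in m; the calibration is good to about 2 mm. A picture is of the moment at which its call begins: read the wrist's pose just before it. There is no depth.
- manip.hand_in(): hands the job in; it is judged then, once.
The state is a dict: "clock": time; "joint_pos": joint angles; "joint_velocities": joint speeds; "tau": joint torques, N m; "position": TCP position; "ee_rot": TCP orientation; "ft_force": force on the tool from outside, world axes, zero at the start; "torque": the same for the moment, N m; "grip_width": opening from 0.0 (shut) to 1.0 (fully open); "grasp_force": force on a finger pad.
Only numpy, scipy, OpenCV 4.12 (cv2) and the standard library are available. Lean on these libraries where they do the work, as an engineer would, in place of code of your own. Each camera call takes 0.05 s, during which the arm holds its last target. There are 200 camera calls.

### The job

Clear the trimming board: pull the scrap tray under its front out to its stop, then take the scraper block from its dish and wipe all four pieces of dry clay over the board's open front edge into the tray, without touching the clay with the gripper itself. Then stand the scraper upright back in its dish and push the tray fully shut, and don't shift or knock over the cups, jars and yellow bulb standing around.

Things in the scene. Friction and masses are not known exactly. Their poses are not given: they have to be found in the camera images.
- trimming_board: Fixed grey-faced trimming board on a plywood box, 270 (x) x 222 (y) mm, its grey face 74 mm above the table. Origin in the middle of its underside, on the table. Its front looks along its own -x: there the face ends in an open edge and the scrap tray slides out below.
- board_face (a point): Middle of the board's grey face (at face height, z up, axes as the board's). Wooden fences 12 mm high stand along both sides and the back: between them the clear face runs from x = -135 (open edge) to +121 mm and y = -91 to +91 mm.
- board_edge (a point): Middle of the board's open front edge, at face height, axes as the board's.
- tray (a joint): How far the scrap tray is pulled out (m) along the board's -x: 0 shut, 0.12 at its stop. It slides with about 2 N of friction.
- tray_handle (a point): Middle of the tray's steel bar handle: a round bar 11 mm thick, 110 mm long along the board's y, 35 mm in front of the tray's wooden front, 46 mm above the table. Moves with the tray. The wooden front is 222 mm wide, 14 mm thick, and its top is 69 mm above the table.
- tray_in (a point): Centre of the aluminium tray's inner floor, 16 mm above the table, axes as the board's; moves with the tray. Inside 186 (x) x 188 (y) x 38 mm deep; with the tray fully out, 120 mm of it lies open in front of the board's edge.
- scraper: Scraper block: base 36 (x) x 154 (y) x 18 mm high with a black rubber sole, and on top an upright dark wooden grip 20 mm thick (x), 110 mm long (y), from 18 to 60 mm above the sole. 0.2 kg. Origin in the middle of its sole, z up. Starts standing in the dish.
- dish: Fixed shallow dark steel dish, 78 (x) x 198 (y) mm outside, rim 12 mm high, inner floor 4 mm above the table, inside 70 x 190 mm. Origin in the middle of its underside, on the table. The scraper stands in it with its length along the dish's y.
- offcut_1: A piece of dry clay, buff, flat and irregular, about 30 x 68 x 12 mm, 50 g; origin in the middle of its underside, z up, its length along its y. Starts on the board's grey face.
- offcut_2: A piece of dry clay, brownish, flat and irregular, about 38 x 60 x 11 mm, 50 g; origin in the middle of its underside, z up, its length along its y. Starts on the board's grey face.
- offcut_3: A piece of dry clay, pale, flat and irregular, about 36 x 62 x 14 mm, 50 g; origin in the middle of its underside, z up, its length along its y. Starts on the board's grey face.
- offcut_4: A piece of dry clay, buff, flat and irregular, about 34 x 66 x 12 mm, 50 g; origin in the middle of its underside, z up, its length along its y. Starts on the board's grey face.
- cup: Pale green ceramic cup, 66 mm wide, 77 mm tall, standing on the table; origin in the middle of its underside. To be left alone.
- bulb: Yellow rubber bulb with a black nozzle, 59 mm wide, 100 mm tall, standing on the table; origin in the middle of its underside. To be left alone.
- jar: Glass jar with a black lid, 60 mm wide, 79 mm tall, standing on the table; origin in the middle of its underside. To be left alone.

How it is judged:
On the way, in this order (a step that is already met when the one before it is completed fails the run):
1. the tray is pulled out at least 105 mm, with all four pieces of clay still on the board (value of joint tray above 0.105 m and z of each of offcut_1, offcut_2, offcut_3, offcut_4 in the frame of board_face above -0.008 m), for 0.2 s.
2. the held scraper stands on (or within 15 mm of) the board's face (x of scraper in the frame of board_face between -0.135 and 0.135 m and y of scraper in the frame of board_face between -0.1 and 0.1 m and z of scraper in the frame of board_face between -0.005 and 0.015 m and contact force between the fingers and scraper above 1 N), for 0.1 s.
3. all four pieces of clay lie in the tray (x of offcut_1 in the frame of tray_in between -0.095 and 0.095 m and y of offcut_1 in the frame of tray_in between -0.096 and 0.096 m and z of offcut_1 in the frame of tray_in between -0.006 and 0.036 m and x of offcut_2 in the frame of tray_in between -0.095 and 0.095 m and y of offcut_2 in the frame of tray_in between -0.096 and 0.096 m and z of offcut_2 in the frame of tray_in between -0.006 and 0.036 m and x of offcut_3 in the frame of tray_in between -0.095 and 0.095 m and y of offcut_3 in the frame of tray_in between -0.096 and 0.096 m and z of offcut_3 in the frame of tray_in between -0.006 and 0.036 m and x of offcut_4 in the frame of tray_in between -0.095 and 0.095 m and y of offcut_4 in the frame of tray_in between -0.096 and 0.096 m and z of offcut_4 in the frame of tray_in between -0.006 and 0.036 m), for 0.2 s.
At the end, for the whole second after the job is handed in: The tray is shut to within 5 mm, all four pieces of clay lie inside it (none standing out above its 38 mm walls), the scraper stands upright (within 0.1 rad) on the floor of its dish, its middle within 25 mm of the dish's along each axis, and nothing moves (all of step 3 and value of joint tray below 0.005 m and x of scraper in the frame of dish between -0.025 and 0.025 m and y of scraper in the frame of dish between -0.025 and 0.025 m and z of scraper in the frame of dish between -0.002 and 0.009 m and angle between scraper's own z axis and vertical below 0.1 rad and linear speed of each of offcut_1, offcut_2, offcut_3, offcut_4, scraper below 0.02 m/s); the robot touches nothing.
It fails at once if the gripper or arm touches a piece of clay with more than 1 N (contact force between any of the fingers, the arm and offcut_1 above 1 N or contact force between any of the fingers, the arm and offcut_2 above 1 N or contact force between any of the fingers, the arm and offcut_3 above 1 N or contact force between any of the fingers, the arm and offcut_4 above 1 N).
It fails at once if the cup, bulb or jar is shifted more than 20 mm or tipped (distance of any of cup, bulb, jar from where it was at the start of the episode above 0.02 m or angle between any of cup, bulb, jar's own z axis and vertical above 0.3 rad).
It also fails if it takes over 69 s, if anything falls off the work surface, if the arm or the gripper's body presses on something with over 40 N, if the wrist force passes 120 N, or if a joint passes its speed limit or range.

## Working session

There is one attempt and no reset: what is moved stays moved. The work goes in short steps, Python scripts to look and compute and a tool call to move; the robot and the scene stay as the last step left them, time stands still between calls to the robot, and variables do not carry over. Pictures are saved under pics/ and viewed, at most 10 in all, crops included, and the job is handed in when it is done.

Besides the shell and the picture viewer there is one more tool, called after "Call:" by a JSON object that holds its "api" and its "payload". step_arm: Moves the arm, as the interface text tells. Its arguments: {"type":"object","properties":{"moves":{"type":"array","items":{"type":"array","items":{"type":"number"}}},"grip_force":{"type":"number"}},"required":["moves"]}

```bash
mkdir -p pics; python3 - <<'E'
from workcell import manip
import cv2,pickle
d={}
for n in("top","side"):
    c=manip.camera(n);d[n]=c;cv2.imwrite(f"pics/{n}0.png",cv2.resize(c["image"],(784,588),interpolation=cv2.INTER_CUBIC))
    print(n,c["K"].tolist(),c["rvec"],c["tvec"])
pickle.dump(d,open("c0.pkl","wb"))
o=manip.get_obs();print(o);print(manip.grip_point_offset)
E
```

```text
top [[421.63835791424, 0.0, 279.62804836886767], [0.0, 421.63835791424, 213.67541036736344], [0.0, 0.0, 1.0]] [ 2.43763053 -1.58710571  0.20436436] [-0.27186603  0.55487951  1.48365462]
side [[516.1313830630708, 0.0, 275.47114236601476], [0.0, 516.1313830630708, 206.31825984060248], [0.0, 0.0, 1.0]] [ 0.62089364 -2.59217899  1.22181508] [0.55955543 0.23491435 1.28219482]
{'clock': 0.1, 'joint_pos': array([ 1.09341545,  0.33280465, -0.06468951,  1.4608619 ,  0.0216184 ,
        1.34990157, -0.08848825]), 'joint_velocities': array([ 5.69444767e-04,  1.24263227e-04, -9.77321583e-04, -3.18023869e-03,
       -4.50928629e-06,  2.63080759e-04, -3.27259244e-04]), 'tau': array([ 3.29051582e-03, -6.26743913e+01,  5.07114781e-02, -3.92430711e+01,
        1.64269132e-02,  7.04213278e-03,  3.99952489e-05]), 'position': array([ 0.27437827, -0.56117645,  0.2305958 ]), 'ee_rot': array([ 9.74254961e-01,  2.25448135e-01, -1.82703910e-04, -6.13126909e-04]), 'ft_force': array([ 1.183195  , -0.72877063, -0.73014413]), 'torque': array([-0.04863316,  0.04882166, -0.00472463]), 'grasp_force': 0.0, 'grip_width': 1.0000780940927545}
0.0187
```

View pics/top0.png

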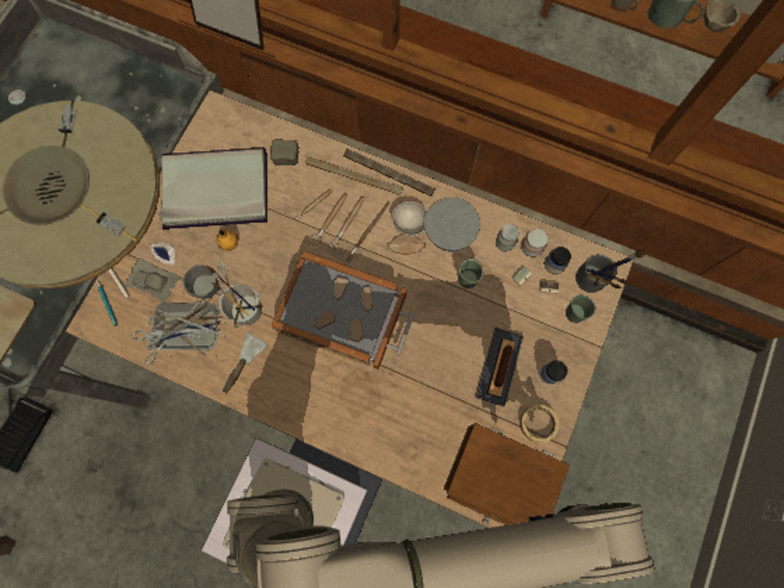

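View pics/side0.png

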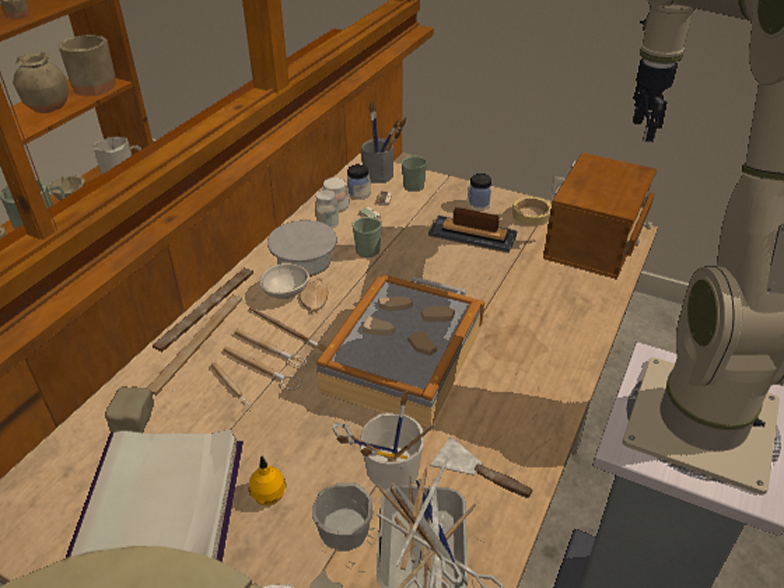

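The top view shows the board around (340,307), with its front and handle to the right at about (402,333). The scraper dish is at (498,366), and a cup stands at (469,272). I'll enlarge this area to measure.

```bash
python3 - <<'E'
import pickle,cv2
d=pickle.load(open("c0.pkl","rb"))
i=d["top"]["image"]
cv2.imwrite("pics/t1.png",cv2.resize(i[170:270,190:300],None,fx=6,fy=6,interpolation=cv2.INTER_CUBIC)[:600])
a=i[170:270,190:320];cv2.imwrite("pics/t1.png",cv2.resize(a,None,fx=6,fy=6,interpolation=cv2.INTER_CUBIC))
b=i[180:310,310:440];cv2.imwrite("pics/t2.png",cv2.resize(b,None,fx=4.5,fy=4.5,interpolation=cv2.INTER_CUBIC))
E
```

```text
(no output)
```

View pics/t1.png

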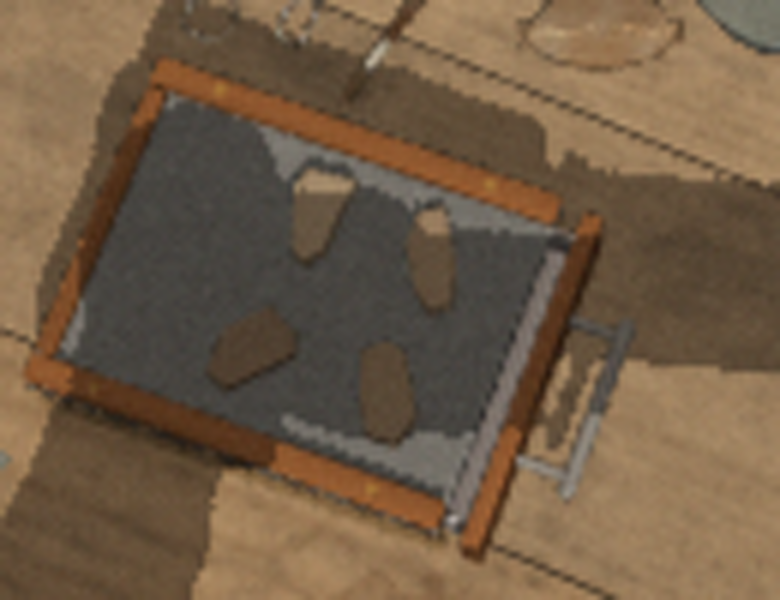

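View pics/t2.png

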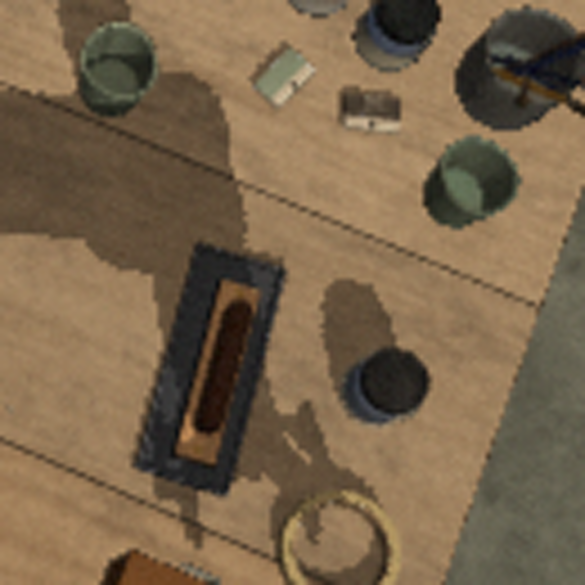

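```bash
cat > h.py <<'E'
import numpy as np,cv2,pickle
from scipy.optimize import least_squares
d=pickle.load(open("c0.pkl","rb"))
def ray(c,uv,z):
    R=cv2.Rodrigues(c["rvec"])[0];t=np.ravel(c["tvec"])
    r=R.T@np.linalg.inv(c["K"])@[uv[0],uv[1],1];o=-R.T@t
    return o+r*(z-o[2])/r[2]
def fit(P,c,u,x0):
    P=np.array(P,float);u=np.array(u)
    def f(x):
        k,s=np.cos(x[2]),np.sin(x[2]);W=np.c_[x[0]+k*P[:,0]-s*P[:,1],x[1]+s*P[:,0]+k*P[:,1],P[:,2]]
        return (cv2.projectPoints(W,c["rvec"],c["tvec"],c["K"],None)[0][:,0]-u).ravel()
    r=least_squares(f,x0,loss='soft_l1');return r.x,r.fun.reshape(-1,2).round(1)
A=lambda u,v:(190+(u+.5)/6-.5,170+(v+.5)/6-.5)
B=lambda u,v:(310+(u+.5)/4.5-.5,180+(v+.5)/4.5-.5)
E
python3 - <<'E'
from h import *
t=d["top"]
for n,uv,z in [("backtop",A(157,60),.086),("backbot",A(27,375),.086),("fronttop",A(562,197),.086),("handle",A(600,409),.05),("h1",A(630,322),.05),("h2",A(570,497),.05)]:print(n,ray(t,uv,z).round(4))
for n,uv in zip("abcd",[A(322,212),A(432,258),A(252,347),A(386,392)]):print(n,ray(t,uv,.084).round(4))
x0=ray(t,A(320,300),.07);h=ray(t,A(600,409),.05);yaw=np.arctan2(*(x0-h)[1::-1])
# board: +x away from the handle; world: find which side 'backtop' lies
for s in(1,-1):
  print(s,*fit([[.135,s*.111,.086],[.135,-s*.111,.086],[-.135,s*.111,.086],[-.135,-s*.111,.086],[-.135-.014-.035-.0,s*.055,.0515],[-.184,-s*.055,.0515]],t,[A(157,60),A(27,375),A(562,197),A(443,527),A(630,322),A(570,497)],[x0[0],x0[1],yaw]))
D=[B(197,242),B(287,264),B(225,493),B(135,465)]
g0=ray(t,B(223,367),.064);g1=ray(t,B(240,300),.064);g2=ray(t,B(206,433),.064);print("grip",g0,g1,g2)
y=np.arctan2(*(g1-g2)[1::-1])-np.pi/2
for s in(1,-1):print(*fit([[s*.039,.099,.012],[-s*.039,.099,.012],[-s*.039,-.099,.012],[s*.039,-.099,.012]],t,D,[g0[0],g0[1],y]))
print("grip yaw",y)
print("cup",ray(t,B(118,60),.077),"cup2",ray(t,B(470,180),.077),"jar",ray(t,B(393,382),.079),"ring",ray(t,B(340,548),.02),"box",ray(t,(445/1.4,300*1),.2))
for n,uv in [("box1",(478,425)),("box2",(567,465)),("box3",(448,485)),("bulb",(228,238)),("brushcup",(240,300))]:print(n,ray(t,(uv[0]/1.4,uv[1]/1.4),.15 if 'box' in n else .08))
E
```

```text
backtop [0.6387 0.247  0.086 ]
backbot [0.426  0.2299 0.086 ]
fronttop [ 0.659  -0.0204  0.086 ]
handle [ 0.5538 -0.0924  0.05  ]
h1 [ 0.6119 -0.0874  0.05  ]
h2 [ 0.4962 -0.0975  0.05  ]
a [0.5912 0.111  0.084 ]
b [0.5918 0.0369 0.084 ]
c [0.4969 0.1135 0.084 ]
d [0.5044 0.0274 0.084 ]
1 [0.5069055  0.08300973 2.38160962] [[  0.2  91.1]
 [  0.9 -17.4]
 [  3.2  39.4]
 [ -0.1 -69.7]
 [ -1.9   1.8]
 [ -3.3 -53.5]]
-1 [0.54104592 0.10109965 1.64192732] [[ 1.2 -0.5]
 [-0.2  1.5]
 [ 1.6 -0. ]
 [ 0.4  1.2]
 [-2.5 -0.3]
 [-2.5 -2. ]]
grip [ 0.57335728 -0.3568945   0.064     ] [ 0.62973114 -0.3498435   0.064     ] [ 0.51875401 -0.36353008  0.064     ]
[ 0.58304575 -0.35292698 -0.84404962] [[  3.8  -0.7]
 [-35.6   0.6]
 [ -3.5   0.2]
 [ 36.5  -0.1]]
[ 0.58293926 -0.35271152 -1.4595765 ] [[-0.1 -0.7]
 [-0.1  0.5]
 [ 0.4  0.2]
 [-0.2 -0.1]]
grip yaw -1.448087947461032
cup [ 0.77442219 -0.18387975  0.077     ] cup2 [ 0.79469875 -0.48404229  0.077     ] jar [ 0.61325992 -0.48231552  0.079     ] ring [ 0.48427553 -0.49996396  0.02      ] box [ 0.37387624 -0.26681929  0.2       ]
box1 [ 0.39931519 -0.34504663  0.15      ]
box2 [ 0.39835827 -0.56742627  0.15      ]
box3 [ 0.2454421 -0.3320304  0.15     ]
bulb [0.59387479 0.4494072  0.08      ]
brushcup [0.45283224 0.33846141 0.08      ]
```

Call:
{"api": "step_arm", "payload": {"moves": [[0.6,0,0,50,0,0,0],[0.6,40,40,60,0,0,-0.12],[0.6,280,469,0,0,0,-0.376],[0.6,280,469,0,0,0,-0.376],[0.6,280,469,0,0,0,-0.376],[0.6,280,469,0,0,0,-0.376],[0.6,280,469,0,0,0,-0.376],[0.6,280,469,0,0,0,-0.376],[0.6,280,469,0,0,0,-0.376],[0.6,280,469,0,0,0,-0.376]], "grip_force": 60}}

```text
clock: 1.1
position: [0.5045, -0.1801, 0.2431]
ee_rot: [0.999, 0.039, -0.0, 0.0]
ft_force: [1.3, -0.5, 0.4]
grip_width: 0.397
grasp_force: 0.0
```

Call:
{"api": "step_arm", "payload": {"moves": [[0.68,0,0,0,0,0,0],[0.68,0,0,0,0,0,0],[0.68,0,0,0,0,0,0],[0.68,0,0,0,0,0,0]]}}

```text
clock: 1.5
position: [0.5035, -0.1834, 0.2434]
ee_rot: [0.999, 0.038, -0.0, 0.0]
ft_force: [-0.6, 0.2, 0.6]
grip_width: 0.319
grasp_force: 0.0
```

```bash
cat >> h.py <<'E'
from scipy.spatial.transform import Rotation as Ro
def wrist(name):
    from workcell import manip
    o=manip.get_obs();c=manip.camera("wrist")
    T=np.eye(4);T[:3,:3]=Ro.from_quat(o["ee_rot"]).as_matrix();T[:3,3]=o["position"]
    M=np.linalg.inv(T@c["mount"]);c["rvec"]=cv2.Rodrigues(M[:3,:3])[0];c["tvec"]=M[:3,3]
    pickle.dump(c,open(f"{name}.pkl","wb"));cv2.imwrite(f"pics/{name}.png",cv2.resize(c["image"],(784,588)))
    return c,o
E
python3 -c "
from h import *
c,o=wrist('w1');print(o['position'],o['ee_rot'],c['mount'])"
```

```text
[ 0.5034823  -0.18338064  0.24344019] [ 9.99271180e-01  3.81714714e-02 -1.10787063e-04  1.86843659e-04] [[ 4.11478964e-04 -9.61154014e-01 -2.76012305e-01  7.06096380e-02]
 [ 9.99999864e-01  3.06873431e-04  4.22177837e-04  1.60401857e-03]
 [-3.21077079e-04 -2.76012441e-01  9.61154009e-01 -1.43392191e-01]
 [ 0.00000000e+00  0.00000000e+00  0.00000000e+00  1.00000000e+00]]
```

View pics/w1.png

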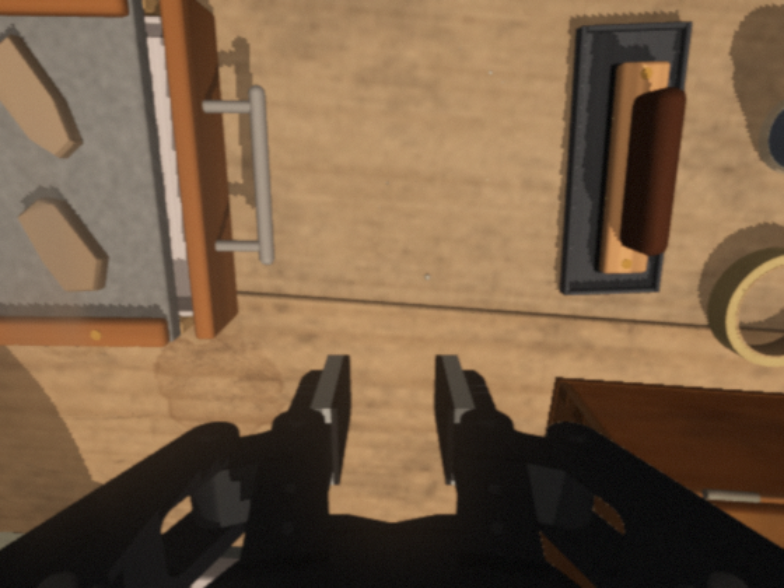

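```bash
python3 - <<'E'
from h import *
c=pickle.load(open("w1.pkl","rb"));q=lambda u,v:((u+.5)/1.4-.5,(v+.5)/1.4-.5)
h1,h2=ray(c,q(258,92),.047),ray(c,q(267,260),.047);print("handle",h1,h2,(h1+h2)/2,np.hypot(*(h1-h2)[:2]),"ang",np.arctan2(*(h1-h2)[1::-1]))
e1,e2=ray(c,q(141,60),.074),ray(c,q(172,330),.074);print("edge",e1,e2,"ang",np.arctan2(*(e1-e2)[1::-1]))
print("dish",*fit([[-.039,-.099,.012],[-.039,.099,.012],[.039,.099,.012],[.039,-.099,.012]],c,[q(562,293),q(575,30),q(690,22),q(658,292)],[.58,-.35,-1.46]))
for s in(1,-1):print("scr",*fit([[-s*.018,-.077,.022],[-s*.018,.077,.022],[s*.018,.077,.022],[s*.018,-.077,.022]],c,[q(600,272),q(617,62),q(669,62),q(645,273)],[.58,-.35,-1.46]))
print("grip",[ray(c,q(*p),.064) for p in[(681,95),(663,248)]])
t=d["top"]
print("board",*fit([[.135,-.111,.086],[.135,.111,.086],[-.135,-.111,.086],[-.135,.111,.086]],t,[A(157,60),A(27,375),A(562,197),A(443,527)],[.54,.1,1.65]))
E
```

```text
handle [ 0.60875566 -0.08832179  0.047     ] [ 0.4959577  -0.09475113  0.047     ] [ 0.55235668 -0.09153646  0.047     ] 0.1129810464254048 ang 0.05693719132877719
edge [ 0.61840301 -0.02594941  0.074     ] [ 0.44731084 -0.03578554  0.074     ] ang 0.05742704843923334
dish [ 0.57833382 -0.35327292 -1.44604035] [[ 0.1  3. ]
 [ 0.9 -1.8]
 [-1.5 -0.3]
 [ 0.1  0.6]]
scr [ 0.57594745 -0.35805523 -1.45400534] [[-0.4  2.9]
 [ 0.1 -0.4]
 [-0.  -2. ]
 [ 0.3  0.9]]
scr [ 0.57730584 -0.3743783  -1.54917563] [[ 40.5   2.9]
 [ 61.1  -0.1]
 [-12.5  -2.4]
 [-24.1   0.5]]
grip [array([ 0.62566348, -0.35775257,  0.064     ]), array([ 0.52899931, -0.3691328 ,  0.064     ])]
board [0.54192639 0.1046541  1.64749094] [[ 0.2 -0.9]
 [-0.8  1.2]
 [ 0.7 -0.8]
 [-0.1  0.5]]
```

The wrist view shows the bar handle, with ends at (258,92) and (267,260). It also shows the scraper standing in its dish around (640,165) and clear space around both. Next I'll grasp the handle.

Call:
{"api": "step_arm", "payload": {"moves": [[0.7,24,46,-20,0,0,-0.012],[0.7,48.5,92,-40,0,0,-0.012],[0.7,48.5,92,-80,0,0,-0.012],[0.7,48.5,92,-120,0,0,-0.012],[0.7,48.5,92,-150,0,0,-0.012],[0.7,48.5,92,-170,0,0,-0.012],[0.7,48.5,92,-190,0,0,-0.012],[0.7,48.5,92,-205,0,0,-0.012],[0.7,48.5,92,-212,0,0,-0.012],[0.7,48.5,92,-212,0,0,-0.012]]}}

```text
clock: 2.55
position: [0.5521, -0.0903, 0.0309]
ee_rot: [0.999, 0.033, -0.001, -0.0]
ft_force: [0.5, 0.8, 0.0]
grip_width: 0.298
grasp_force: 0.0
```

Call:
{"api": "step_arm", "payload": {"moves": [[1,0,0,0,0,0,0],[1,0,0,0,0,0,0],[1,0,0,0,0,0,0],[1,0,0,0,0,0,0],[1,0,0,0,0,0,0]], "grip_force": 50}}

```text
clock: 3.05
position: [0.5531, -0.0901, 0.0323]
ee_rot: [0.999, 0.033, 0.001, 0.0]
ft_force: [-1.7, -0.6, 6.6]
grip_width: 0.108
grasp_force: 49.3
```

Call:
{"api": "step_arm", "payload": {"moves": [[1,0.3,-5,0,0,0,0],[1,1,-16,0,0,0,0],[1,2,-32,0,0,0,0],[1,3,-48,0,0,0,0],[1,4,-64,0,0,0,0],[1,5,-80,0,0,0,0],[1,6,-95,0,0,0,0],[1,7,-108,0,0,0,0],[1,7.5,-117,0,0,0,0],[1,7.7,-120,0,0,0,0]]}}

```text
clock: 4.05
position: [0.56, -0.197, 0.0321]
ee_rot: [0.999, 0.038, -0.002, -0.008]
ft_force: [-19.1, 46.1, 31.3]
grip_width: 0.11
grasp_force: 53.5
```

Call:
{"api": "step_arm", "payload": {"moves": [[1,0,-2,0,0,0,0],[1,0,-2,0,0,0,0],[0.7,0,0,0,0,0,0],[0.7,0,0,0,0,0,0],[0.7,0,0,0,0,0,0]]}}

```text
clock: 4.55
position: [0.5607, -0.2042, 0.0314]
ee_rot: [0.999, 0.036, -0.0, -0.003]
ft_force: [-2.5, 16.4, 4.4]
grip_width: 0.302
grasp_force: 8.2
```

Call:
{"api": "step_arm", "payload": {"moves": [[0.7,0,0,0,0,0,0],[0.7,0,0,0,0,0,0]]}}

```text
clock: 4.75
position: [0.5607, -0.2042, 0.0314]
ee_rot: [0.999, 0.036, -0.0, -0.003]
ft_force: [-2.9, 16.0, 4.4]
grip_width: 0.299
grasp_force: 8.2
```

```bash
python3 - <<'E'
from h import *
from workcell import manip
c=manip.camera("top");pickle.dump(c,open("t3.pkl","wb"))
a=c["image"][175:295,190:350];cv2.imwrite("pics/t3.png",cv2.resize(a,None,fx=5,fy=5,interpolation=cv2.INTER_CUBIC));o=manip.get_obs();print(o['position'],o['ft_force'])
E
```

```text
[ 0.56075103 -0.20417472  0.03141985] [-3.31720001 16.28722844  4.68899025]
```

View pics/t3.png

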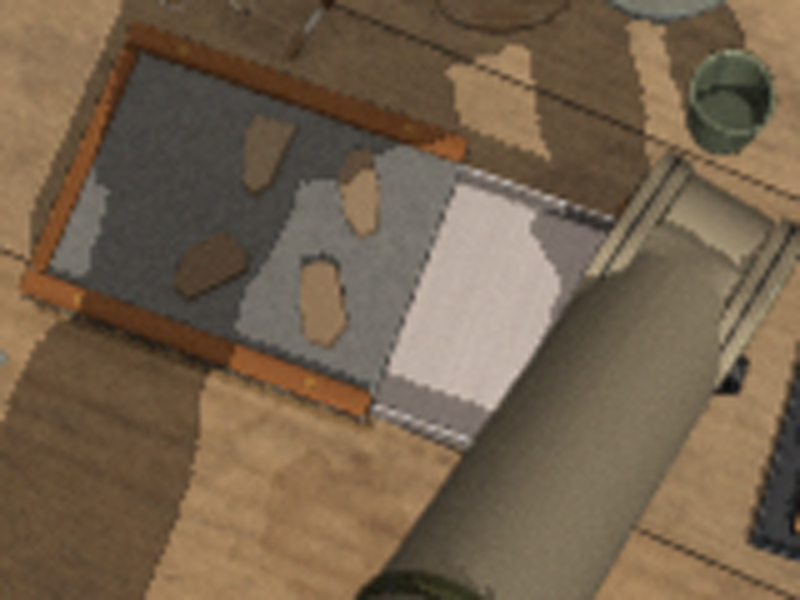

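Call:
{"api": "step_arm", "payload": {"moves": [[0.68,0,9,0,0,0,0],[0.68,0,16,0,0,0,0],[0.68,0,16,25,0,0,0],[0.68,0,16,60,0,0,0],[0.6,0,16,110,0,0,0],[0.5,0,16,160,0,0,0],[0.4,5,-30,200,0,0,0.04],[0.4,10,-70,212,0,0,0.04],[0.4,10,-70,212,0,0,0.04]]}}

```text
clock: 5.7
position: [0.5698, -0.2879, 0.2464]
ee_rot: [0.999, 0.049, 0.002, 0.003]
ft_force: [-0.7, -1.0, -0.8]
grip_width: 0.6
grasp_force: 0.0
```

```bash
python3 -c "
from h import *
c,o=wrist('w2');print(o['position'],o['ee_rot'],o['ft_force'])"
```

```text
[ 0.56977202 -0.2878785   0.246421  ] [0.99878675 0.04912515 0.00159886 0.00303289] [-0.67515858 -1.03722815 -0.75222845]
```

View pics/w2.png

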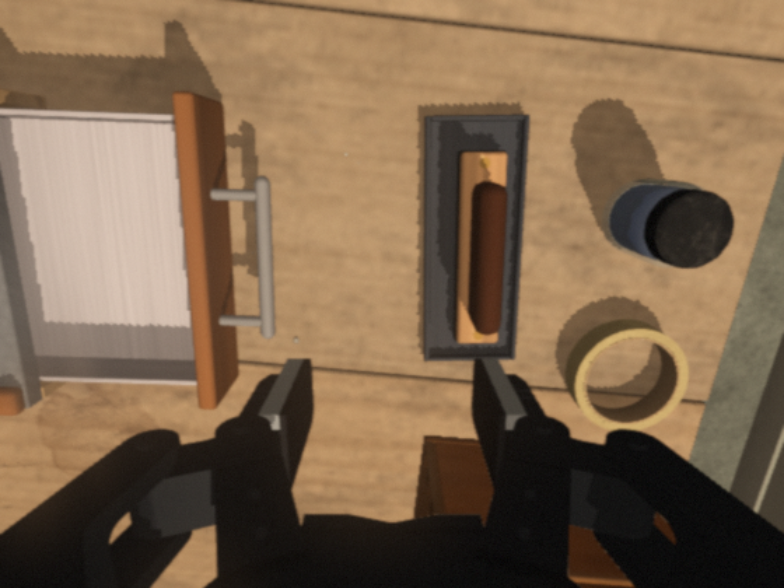

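```bash
python3 - <<'E'
from h import *
c=pickle.load(open("w2.pkl","rb"));q=lambda u,v:((u+.5)/1.4-.5,(v+.5)/1.4-.5)
h1,h2=ray(c,q(263,181),.047),ray(c,q(268,337),.047);print("handle",h1,h2,(h1+h2)/2,"ang",np.arctan2(*(h1-h2)[1::-1]))
f1,f2=ray(c,q(174,94),.069),ray(c,q(197,407),.069);print("front inner top",f1,f2)
e=ray(c,q(38,402),.074);print("edge",e)
print("dish",*fit([[-.039,-.099,.012],[-.039,.099,.012],[.039,.099,.012],[.039,-.099,.012]],c,[q(424,358),q(425,117),q(528,116),q(514,358)],[.58,-.35,-1.46]))
print("scr",*fit([[-.018,-.077,.022],[-.018,.077,.022],[.018,.077,.022],[.018,-.077,.022]],c,[q(457,343),q(459,153),q(508,153),q(499,343)],[.58,-.35,-1.46]))
E
```

```text
handle [ 0.61645444 -0.19564306  0.047     ] [ 0.50042233 -0.20235647  0.047     ] [ 0.55843838 -0.19899976  0.047     ] ang 0.05779379806388034
front inner top [ 0.66536822 -0.14479285  0.069     ] [ 0.44843458 -0.15633264  0.069     ]
edge [ 0.44450896 -0.04298702  0.074     ]
dish [ 0.57909155 -0.3548651  -1.45667811] [[-0.3  2.7]
 [-0.6 -0.7]
 [ 0.7 -1.1]
 [ 0.3  1.6]]
scr [ 0.57562632 -0.36007645 -1.44941961] [[-0.5  2.3]
 [ 0.1 -0.7]
 [-0.1 -1.5]
 [ 0.5  1.6]]
```

Call:
{"api": "step_arm", "payload": {"moves": [[0.4,3,-40,0,0,0,0.02],[0.4,6,-71,-40,0,0,0.02],[0.4,6,-71,-85,0,0,0.02],[0.4,6,-71,-130,0,0,0.02],[0.4,6,-71,-165,0,0,0.02],[0.4,6,-71,-190,0,0,0.02],[0.4,6,-71,-205,0,0,0.02],[0.4,6,-71,-213,0,0,0.02],[0.4,6,-71,-217,0,0,0.02],[0.4,6,-71,-217,0,0,0.02]]}}

```text
clock: 6.75
position: [0.5767, -0.351, 0.0271]
ee_rot: [0.998, 0.063, 0.0, 0.0]
ft_force: [0.3, 0.2, -0.5]
grip_width: 0.599
grasp_force: 0.0
```

Call:
{"api": "step_arm", "payload": {"moves": [[1,0,0,0,0,0,0],[1,0,0,0,0,0,0],[1,0,0,0,0,0,0],[1,0,0,0,0,0,0],[1,0,0,0,0,0,0],[1,0,0,0,0,0,0]], "grip_force": 100}}

```text
clock: 7.35
position: [0.577, -0.3517, 0.0279]
ee_rot: [0.998, 0.063, 0.001, 0.001]
ft_force: [-0.7, -1.5, 6.5]
grip_width: 0.22
grasp_force: 98.6
```

Call:
{"api": "step_arm", "payload": {"moves": [[1,0,0,10,0,0,0],[1,0,0,30,0,0,0],[1,0,0,60,0,0,0],[1,0,10,95,0,0,0],[1,-3,45,125,0,0,-0.02],[1,-6,90,130,0,0,-0.04],[1,-10,135,130,0,0,-0.067],[1,-13,180,130,0,0,-0.067],[1,-17,225,130,0,0,-0.067],[1,-20,270,130,0,0,-0.067]]}}

```text
clock: 8.35
position: [0.5555, -0.0791, 0.157]
ee_rot: [1.0, 0.03, -0.0, 0.0]
ft_force: [1.0, 0.0, -1.9]
grip_width: 0.217
grasp_force: 97.9
```

Call:
{"api": "step_arm", "payload": {"moves": [[1,-3,45,0,0,0,0],[1,-6,90,0,0,0,0],[1,-10,135,0,0,0,0],[1,-13,180,0,0,0,0],[1,-17,225,0,0,0,0],[1,-19,250,0,0,0,0],[1,-20,265,0,0,0,0],[1,-20,270,0,0,0,0],[1,-20,270,0,0,0,0],[1,-20,270,0,0,0,0]]}}

```text
clock: 9.35
position: [0.5367, 0.187, 0.1563]
ee_rot: [1.0, 0.029, -0.0, 0.001]
ft_force: [-0.3, 0.6, -1.9]
grip_width: 0.223
grasp_force: 97.9
```

Call:
{"api": "step_arm", "payload": {"moves": [[1,0,5,-15,0,0,0],[1,0,5,-30,0,0,0],[1,0,5,-42,0,0,0],[1,0,5,-50,0,0,0],[1,0,5,-54,0,0,0],[1,0,5,-57,0,0,0],[1,0,5,-58,0,0,0],[1,0,5,-58,0,0,0],[1,0,5,-58,0,0,0]]}}

```text
clock: 10.25
position: [0.5365, 0.1942, 0.0989]
ee_rot: [1.0, 0.03, 0.0, -0.0]
ft_force: [0.2, 0.2, -0.9]
grip_width: 0.223
grasp_force: 97.9
```

Call:
{"api": "step_arm", "payload": {"moves": [[1,0,0,-1,0,0,0],[1,0,0,-2,0,0,0],[1,0,0,-2,0,0,0]]}}

```text
clock: 10.55
position: [0.5366, 0.1942, 0.0978]
ee_rot: [1.0, 0.03, 0.001, 0.0]
ft_force: [-5.4, -2.1, 10.3]
grip_width: 0.225
grasp_force: 99.8
```

Call:
{"api": "step_arm", "payload": {"moves": [[1,0.6,-10,0.5,0,0,0],[1,1.2,-20,0.5,0,0,0],[1,1.8,-30,0.5,0,0,0],[1,2.4,-40,0.5,0,0,0],[1,3,-50,0.5,0,0,0],[1,3.6,-60,0.5,0,0,0],[1,4.2,-70,0.5,0,0,0],[1,4.8,-80,0.5,0,0,0],[1,5.4,-90,0.5,0,0,0],[1,6,-100,0.5,0,0,0]]}}

```text
clock: 11.55
position: [0.543, 0.094, 0.0978]
ee_rot: [1.0, 0.03, 0.001, -0.001]
ft_force: [-0.1, 4.2, 5.7]
grip_width: 0.22
grasp_force: 99.0
```

Call:
{"api": "step_arm", "payload": {"moves": [[1,0.6,-10,0,0,0,0],[1,1.2,-20,0,0,0,0],[1,1.8,-30,0,0,0,0],[1,2.4,-40,0,0,0,0],[1,3,-50,0,0,0,0],[1,3,-50,0,0,0,0]]}}

```text
clock: 12.15
position: [0.5461, 0.042, 0.0978]
ee_rot: [1.0, 0.029, 0.001, 0.0]
ft_force: [-1.6, -1.2, 7.7]
grip_width: 0.221
grasp_force: 99.2
```

```bash
python3 - <<'E'
from h import *
from workcell import manip
c=manip.camera("side");pickle.dump(c,open("s4.pkl","wb"))
w,o=wrist("w4")
a=cv2.resize(c["image"][150:300,200:400],(400,300),interpolation=cv2.INTER_CUBIC);b=cv2.resize(w["image"],(400,300))
cv2.imwrite("pics/m4.png",np.hstack([a,b]))
E
```

```text
(no output)
```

View pics/m4.png

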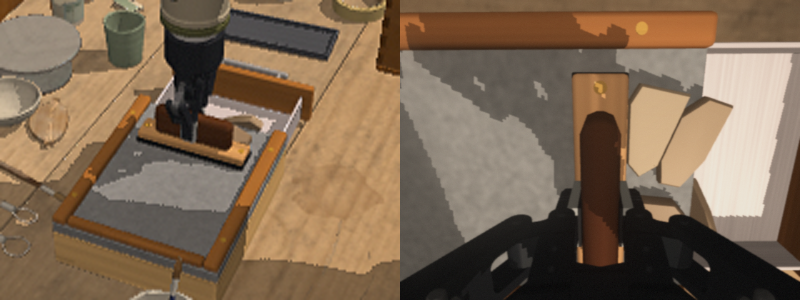

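The pieces are all in front of the scraper and well within its width, and none has been left behind. I'll push on over the edge.

Call:
{"api": "step_arm", "payload": {"moves": [[1,0.6,-10,0,0,0,0],[1,1.2,-20,0,0,0,0],[1,1.8,-30,0,0,0,0],[1,2.4,-40,0,0,0,0],[1,3,-50,0,0,0,0],[1,3.5,-59,0,0,0,0],[1,4,-66,0,0,0,0],[1,4.3,-71,0,0,0,0],[1,4.3,-71,0,0,0,0],[1,4.3,-71,0,0,0,0]]}}

```text
clock: 13.25
position: [0.5502, -0.0282, 0.0978]
ee_rot: [1.0, 0.029, 0.001, 0.0]
ft_force: [-0.1, 0.2, 6.3]
grip_width: 0.222
grasp_force: 99.1
```

```bash
python3 - <<'E'
from h import *
from workcell import manip
c=manip.camera("side");w,o=wrist("w5")
a=cv2.resize(c["image"][140:290,200:400],(400,300),interpolation=cv2.INTER_CUBIC);b=cv2.resize(w["image"],(400,300))
cv2.imwrite("pics/m5.png",np.hstack([a,b]))
E
```

```text
(no output)
```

View pics/m5.png

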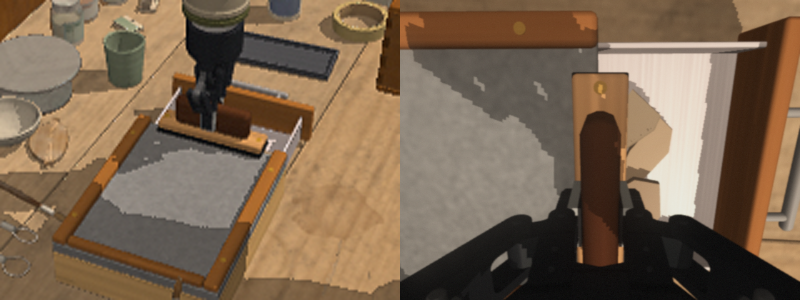

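Call:
{"api": "step_arm", "payload": {"moves": [[1,0,0,15,0,0,0],[1,0,0,40,0,0,0],[1,2,-20,50,0,0,0],[1,6,-60,50,0,0,0.03],[1,10,-105,50,0,0,0.058],[1,14,-150,50,0,0,0.058],[1,18,-195,50,0,0,0.058],[1,22,-240,50,0,0,0.058],[1,26,-280,50,0,0,0.058],[1,28,-310,50,0,0,0.058]]}}

```text
clock: 14.35
position: [0.5761, -0.341, 0.1473]
ee_rot: [0.998, 0.057, -0.0, 0.0]
ft_force: [0.5, 0.8, -1.9]
grip_width: 0.219
grasp_force: 97.9
```

Call:
{"api": "step_arm", "payload": {"moves": [[1,2,-15,0,0,0,0],[1,2,-15,0,0,0,0],[1,2,-15,0,0,0,0],[1,2,-15,0,0,0,0]]}}

```text
clock: 14.75
position: [0.5801, -0.3498, 0.1472]
ee_rot: [0.998, 0.06, 0.0, -0.0]
ft_force: [0.2, 0.6, -2.0]
grip_width: 0.224
grasp_force: 97.9
```

Call:
{"api": "step_arm", "payload": {"moves": [[1,0,-4,-25,0,0,0],[1,0,-4,-55,0,0,0],[1,0,-4,-80,0,0,0],[1,0,-4,-97,0,0,0],[1,0,-4,-108,0,0,0],[1,0,-4,-114,0,0,0],[1,0,-4,-117,0,0,0],[1,0,-4,-119,0,0,0],[1,0,-4,-119,0,0,0]]}}

```text
clock: 15.65
position: [0.5799, -0.3562, 0.0285]
ee_rot: [0.998, 0.059, 0.0, 0.0]
ft_force: [0.1, 0.2, -2.7]
grip_width: 0.22
grasp_force: 97.9
```

Call:
{"api": "step_arm", "payload": {"moves": [[1,0,0,-1,0,0,0],[1,0,0,-1,0,0,0]], "grip_force": 30}}

```text
clock: 15.85
position: [0.5801, -0.3563, 0.0279]
ee_rot: [0.998, 0.059, 0.001, 0.0]
ft_force: [-1.2, -0.4, 2.8]
grip_width: 0.222
grasp_force: 98.4
```

Contact with the dish floor, so I'll release, rise and back off to look at the dish and the tray.

Call:
{"api": "step_arm", "payload": {"moves": [[0.9,0,0,0,0,0,0],[0.6,0,0,0,0,0,0],[0.45,0,0,0,0,0,0],[0.45,0,0,0,0,0,0],[0.45,0,0,20,0,0,0],[0.45,0,0,60,0,0,0],[0.6,0,0,110,0,0,0],[0.68,0,20,160,0,0,0],[0.7,-4,60,210,0,0,-0.03],[0.7,-6,90,218,0,0,-0.058]]}}

```text
clock: 16.85
position: [0.574, -0.2669, 0.2486]
ee_rot: [1.0, 0.028, 0.002, 0.001]
ft_force: [0.9, 0.6, 0.6]
grip_width: 0.299
grasp_force: 0.0
```

Call:
{"api": "step_arm", "payload": {"moves": [[0.7,0,0,0,0,0,0],[0.7,0,0,0,0,0,0],[0.7,0,0,0,0,0,0]]}}

```text
clock: 17.15
position: [0.5729, -0.2671, 0.2439]
ee_rot: [1.0, 0.029, -0.001, 0.0]
ft_force: [-0.6, 0.1, -0.3]
grip_width: 0.297
grasp_force: 0.0
```

```bash
python3 - <<'E'
from h import *
from workcell import manip
w,o=wrist("w6");c=manip.camera("side")
print(o["position"],o["ee_rot"])
a=cv2.resize(w["image"][:300],(784,420));b=cv2.resize(c["image"][150:230,200:380],(405,180),interpolation=cv2.INTER_CUBIC)
t=manip.camera("top")["image"];e=cv2.resize(t[190:262,225:376],(379,180),interpolation=cv2.INTER_CUBIC)
cv2.imwrite("pics/m6.png",np.vstack([a,np.hstack([b,e])]))
E
```

```text
[ 0.5728828  -0.26709131  0.24386792] [ 9.99568735e-01  2.93546262e-02 -8.03372611e-04  6.00030414e-05]
```

View pics/m6.png

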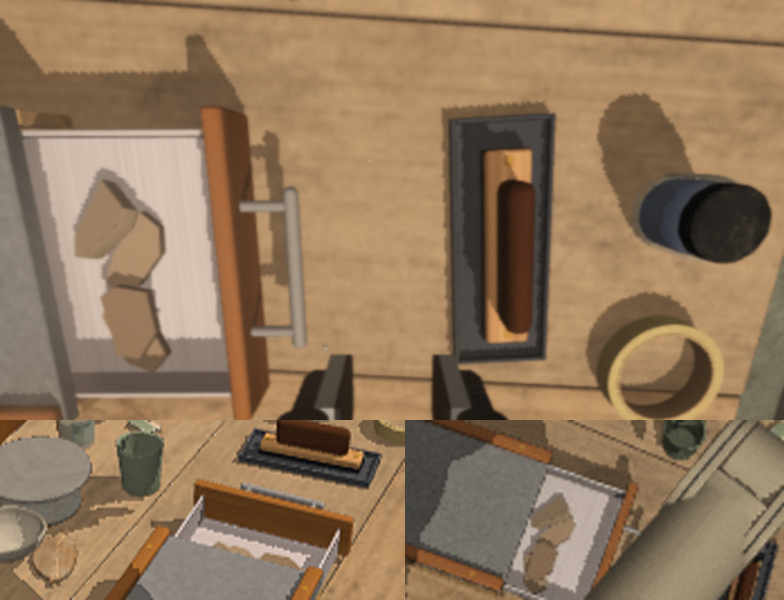

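All four pieces lie flat in the tray, around (120,270), and the scraper stands upright in its dish at about (508,245). Next I'll push the tray shut with closed fingers against the outside of the bar.

Call:
{"api": "step_arm", "payload": {"moves": [[1,-7,20,-30,0,0,0],[1,-14,36,-75,0,0,0],[1,-14,36,-120,0,0,0],[1,-14,36,-160,0,0,0],[1,-14,36,-190,0,0,0],[1,-14,36,-205,0,0,0],[1,-14,36,-210,0,0,0],[1,-14,36,-210,0,0,0],[1,-14,36,-210,0,0,0]]}}

```text
clock: 18.2
position: [0.5606, -0.2304, 0.0365]
ee_rot: [1.0, 0.03, 0.001, 0.001]
ft_force: [1.2, -0.8, 1.3]
grip_width: -0.003
grasp_force: 0.0
```

Call:
{"api": "step_arm", "payload": {"moves": [[1,-0.6,10,0,0,0,0],[1,-1,18,0,0,0,0],[1,-1.6,28,0,0,0,0],[1,-2.2,38,0,0,0,0],[1,-2.8,48,0,0,0,0],[1,-3.4,58,0,0,0,0],[1,-4,68,0,0,0,0],[1,-4.6,78,0,0,0,0],[1,-5.2,88,0,0,0,0],[1,-5.8,98,0,0,0,0]]}}

```text
clock: 19.2
position: [0.5536, -0.1311, 0.0349]
ee_rot: [1.0, 0.03, -0.0, 0.0]
ft_force: [0.6, -1.9, 2.6]
grip_width: -0.004
grasp_force: 1.1
```

Call:
{"api": "step_arm", "payload": {"moves": [[1,-0.3,6,0,0,0,0],[1,-0.6,12,0,0,0,0],[1,-0.9,16,0,0,0,0],[1,-1.2,20,0,0,0,0],[1,-1.2,20,0,0,0,0]]}}

```text
clock: 19.7
position: [0.5524, -0.1112, 0.0348]
ee_rot: [1.0, 0.03, -0.0, -0.0]
ft_force: [0.3, -0.1, 1.5]
grip_width: -0.0
grasp_force: 0.0
```

Still moving freely against friction only, so I'll creep to the stop.

Call:
{"api": "step_arm", "payload": {"moves": [[1,-0.2,4,0,0,0,0],[1,-0.4,8,0,0,0,0],[1,-0.6,11,0,0,0,0],[1,-0.6,11,0,0,0,0]]}}

```text
clock: 20.1
position: [0.5519, -0.1001, 0.0348]
ee_rot: [1.0, 0.03, -0.0, -0.0]
ft_force: [1.0, 0.0, 0.1]
grip_width: -0.0
grasp_force: 0.0
```

Call:
{"api": "step_arm", "payload": {"moves": [[1,-0.2,3,0,0,0,0],[1,-0.4,6,0,0,0,0],[1,-0.4,6,0,0,0,0]]}}

```text
clock: 20.4
position: [0.5516, -0.0957, 0.035]
ee_rot: [1.0, 0.03, 0.0, 0.001]
ft_force: [0.1, -4.0, -1.2]
grip_width: 0.002
grasp_force: 1.9
```

Call:
{"api": "step_arm", "payload": {"moves": [[1,-0.2,3,0,0,0,0],[1,-0.2,5,0,0,0,0],[1,-0.2,5,0,0,0,0],[1,-0.2,5,0,0,0,0]]}}

```text
clock: 20.8
position: [0.5515, -0.0951, 0.0352]
ee_rot: [1.0, 0.028, 0.0, 0.003]
ft_force: [1.7, -17.8, -2.5]
grip_width: -0.001
grasp_force: 8.5
```

Call:
{"api": "step_arm", "payload": {"moves": [[1,0,3,0,0,0,0],[1,0,6,0,0,0,0],[1,0,6,0,0,0,0]]}}

```text
clock: 21.1
position: [0.5515, -0.0945, 0.0353]
ee_rot: [1.0, 0.026, 0.0, 0.006]
ft_force: [2.0, -33.1, -2.8]
grip_width: -0.0
grasp_force: 16.4
```

Call:
{"api": "step_arm", "payload": {"moves": [[1,0,-15,0,0,0,0],[1,0,-40,0,0,0,0],[1,0,-60,20,0,0,0],[1,0,-75,60,0,0,0],[0.7,-10,-85,110,0,0,0],[0.7,-30,-90,155,0,0,0],[0.7,-48,-94,195,0,0,0],[0.7,-48,-94,208,0,0,0],[0.7,-48,-94,208,0,0,0],[0.7,-48,-94,208,0,0,0]]}}

```text
clock: 22.1
position: [0.5034, -0.1772, 0.2418]
ee_rot: [1.0, 0.03, -0.0, -0.0]
ft_force: [-0.3, -0.6, -0.0]
grip_width: 0.298
grasp_force: 0.0
```

```bash
python3 - <<'E'
from h import *
w1=pickle.load(open("w1.pkl","rb"));w,o=wrist("w7");print(o["position"],o["ee_rot"])
for n,c in(("before",w1),("now",w)):
  for x in (.53,.55,.58):
    # world profile along board -x at handle height; steel is grey (low saturation)
    ys=np.arange(-.13,-.02,.002);P=np.c_[x+0*ys,ys,.047+0*ys]
    u=cv2.projectPoints(P,c["rvec"],c["tvec"],c["K"],None)[0][:,0].astype(np.float32)
    px=cv2.remap(c["image"],u[None,:,0],u[None,:,1],cv2.INTER_LINEAR)[0].astype(int)
    sat=px.max(1)-px.min(1);print(n,x,"grey y mm:",[round(y*1000) for y,s in zip(ys,sat) if s<25])
E
```

```text
[ 0.50338144 -0.17722673  0.24184456] [ 9.99539996e-01  3.03231346e-02 -4.09028283e-04 -3.69913724e-04]
before 0.53 grey y mm: [-22]
before 0.55 grey y mm: [-22]
before 0.58 grey y mm: []
now 0.53 grey y mm: []
now 0.55 grey y mm: []
now 0.58 grey y mm: []
```

```bash
python3 - <<'E'
from h import *
for n in("w1","w7"):
  c=pickle.load(open(n+".pkl","rb"))
  ys=np.arange(-.116,-.02,.003);x=.55
  for z in(.047,):
    u=cv2.projectPoints(np.c_[x+0*ys,ys,z+0*ys],c["rvec"],c["tvec"],c["K"],None)[0][:,0].astype(np.float32)
    px=cv2.remap(c["image"],u[None,:,0],u[None,:,1],cv2.INTER_LINEAR)[0].astype(int)
    print(n,[(round(y*1000),p[2]-p[0],p[2]) for y,p in zip(ys,px)])
E
```

```text
w1 [(-116, np.int64(78), np.int64(185)), (-113, np.int64(74), np.int64(178)), (-110, np.int64(73), np.int64(172)), (-107, np.int64(72), np.int64(171)), (-104, np.int64(74), np.int64(174)), (-101, np.int64(74), np.int64(175)), (-98, np.int64(71), np.int64(173)), (-95, np.int64(29), np.int64(136)), (-92, np.int64(30), np.int64(161)), (-89, np.int64(31), np.int64(160)), (-86, np.int64(31), np.int64(121)), (-83, np.int64(52), np.int64(122)), (-80, np.int64(53), np.int64(122)), (-77, np.int64(69), np.int64(163)), (-74, np.int64(67), np.int64(158)), (-71, np.int64(70), np.int64(165)), (-68, np.int64(68), np.int64(148)), (-65, np.int64(57), np.int64(93)), (-62, np.int64(56), np.int64(95)), (-59, np.int64(54), np.int64(88)), (-56, np.int64(52), np.int64(88)), (-53, np.int64(51), np.int64(85)), (-50, np.int64(51), np.int64(86)), (-47, np.int64(78), np.int64(121)), (-44, np.int64(103), np.int64(160)), (-41, np.int64(107), np.int64(166)), (-38, np.int64(106), np.int64(163)), (-35, np.int64(98), np.int64(153)), (-32, np.int64(37), np.int64(183)), (-29, np.int64(36), np.int64(207)), (-26, np.int6
[... 517 characters left out ...]
2), np.int64(161)), (-77, np.int64(31), np.int64(161)), (-74, np.int64(30), np.int64(126)), (-71, np.int64(50), np.int64(117)), (-68, np.int64(51), np.int64(116)), (-65, np.int64(61), np.int64(140)), (-62, np.int64(67), np.int64(157)), (-59, np.int64(65), np.int64(153)), (-56, np.int64(67), np.int64(143)), (-53, np.int64(58), np.int64(92)), (-50, np.int64(57), np.int64(93)), (-47, np.int64(55), np.int64(88)), (-44, np.int64(52), np.int64(85)), (-41, np.int64(52), np.int64(84)), (-38, np.int64(51), np.int64(83)), (-35, np.int64(65), np.int64(103)), (-32, np.int64(99), np.int64(153)), (-29, np.int64(107), np.int64(164)), (-26, np.int64(105), np.int64(162)), (-23, np.int64(100), np.int64(155))]
```

The bar centre is now at y = -78.5 mm, 120 mm from where it sat with the tray fully out, so the tray is shut.

```bash
python3 -c "
from workcell import manip
print(manip.hand_in())"
```

```text
the job is handed in; nothing more can be done
None
```

The job is handed in at about 22 s of the 69 s: all four clay pieces are in the tray, the tray is pushed shut, the scraper stands upright in its dish and I saw no contact with the cup, jar or bulb, but the hand-in returned no verdict.

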